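# Load the shaker

### The job

Load the shaker: take the stack of three steel tins apart and stand each tin inside the round holder of its own size (small, medium, large), and lift the square bottle up over the shelf's front rail and stand it inside the square holder. Keep them all upright and set them down gently without dropping them, and leave the round jar on the shelf where it is.

Things in the scene. Friction and masses are not known exactly. Their poses are not given: they have to be found in the camera images.
- tin_small: Smallest closed round stainless steel tin with a flat lid (darker disc inside a bright rim), 38 mm diameter, 40 mm high, loose, at the start on top of the stack, on the medium tin. Origin: centre of its underside; z up along its axis. Steel sides, gripped from above across the diameter
- tin_medium: Middle-sized closed round stainless steel tin with a flat lid (darker disc inside a bright rim), 52 mm diameter, 44 mm high, loose, at the start on the large tin, under the small one; its lid shows as a ring around the small tin. Origin: centre of its underside; z up along its axis. Steel sides, gripped from above across the diameter
- tin_large: Largest closed round stainless steel tin with a flat lid (darker disc inside a bright rim), 66 mm diameter, 48 mm high, loose, at the start on the bench at the bottom of the stack. Origin: centre of its underside; z up along its axis. Steel sides, gripped from above across the diameter
- bottle: White square plastic bottle standing on the shelf behind the front rail, loose: body 46 x 46 mm and 80 mm high with a paper band, a grey round cap of 30 mm diameter and 20 mm height on top, 100 mm in all. Origin: centre of its underside; x and y are normal to its side faces, z up
- holder_small: Small round holder, inside 54 mm, outside 60 mm diameter, for the small tin, fixed on the shaker: grey plastic, rim 3 mm thick, its top 16 mm above the platform. Platform: 280 mm square aluminium plate, top 75 mm above the bench, with the four holders about 135 mm apart in any order. Origin: centre of the underside, on the platform; inside floor 4 mm above it; z up
- holder_medium: Medium round holder, inside 68 mm, outside 74 mm diameter, for the medium tin, fixed on the shaker: grey plastic, rim 3 mm thick, its top 16 mm above the platform. Platform: 280 mm square aluminium plate, top 75 mm above the bench, with the four holders about 135 mm apart in any order. Origin: centre of the underside, on the platform; inside floor 4 mm above it; z up
- holder_large: Large round holder, inside 82 mm, outside 88 mm diameter, for the large tin, fixed on the shaker: grey plastic, rim 3 mm thick, its top 16 mm above the platform. Platform: 280 mm square aluminium plate, top 75 mm above the bench, with the four holders about 135 mm apart in any order. Origin: centre of the underside, on the platform; inside floor 4 mm above it; z up
- holder_square: Square holder, inside 62 x 62 mm, outside 68 x 68 mm for the square bottle, fixed on the shaker: grey plastic, rim 3 mm thick, its top 16 mm above the platform. Platform: 280 mm square aluminium plate, top 75 mm above the bench, with the four holders about 135 mm apart in any order. Origin: centre of the underside, on the platform; inside floor 4 mm above it; z up; x, y normal to its sides
- shelf: Low slate-grey bench shelf, fixed, open above, 104 mm deep (x), 300 mm wide (y); front (-x) faces the robot. The board carrying bottle and jar is 50 mm above the bench. Steel rails run along the front, 84 mm clear of the back panel; the tops of upper rail, sides and back panel are 85 mm above the bench, 35 mm above the board. Origin: centre of its footprint at bench height
- jar: Round amber jar with black lid, 50 mm diameter, 75 mm high, standing on the shelf 110 to 170 mm beside the bottle, on either side; not to be moved. Origin: centre of its underside; z up
There are look-alikes about, which are no part of the job. What is shaped like the bottle but purple or turquoise is not meant.

How it is judged (in metres and radians):
At the end, for the whole second after the job is handed in: Each tin stands upright on the floor of the round holder of its size and the bottle on the floor of the square holder (origins within 10 mm of the holder's centre for the tins, 13 mm for the bottle, less than 9 mm above the holder's underside, leaning less than 0.1 rad), all released and at rest (horizontal distance between tin_small and holder_small below 0.01 m and z of tin_small in the frame of holder_small between 0 and 0.009 m and angle between each of tin_small, tin_medium, tin_large, bottle's own z axis and vertical below 0.1 rad and linear speed of each of tin_small, tin_medium, tin_large, bottle below 0.02 m/s and contact force between each of tin_small, tin_medium, tin_large, bottle and the fingers below 0.05 N and horizontal distance between tin_medium and holder_medium below 0.01 m and z of tin_medium in the frame of holder_medium between 0 and 0.009 m and horizontal distance between tin_large and holder_large below 0.01 m and z of tin_large in the frame of holder_large between 0 and 0.009 m and horizontal distance between bottle and holder_square below 0.013 m and z of bottle in the frame of holder_square between 0 and 0.009 m); the robot touches nothing.
It fails at once if a tin or the bottle tips over (leans more than 35 degrees) (angle between any of tin_small, tin_medium, tin_large, bottle's own z axis and vertical above 0.61 rad).
It fails at once if a tin or the bottle is dropped (falls free of the fingers from about 30 mm or more) ((linear speed of tin_small above 0.75 m/s and contact force between tin_small and the fingers below 0.01 N) or (linear speed of tin_medium above 0.75 m/s and contact force between tin_medium and the fingers below 0.01 N) or (linear speed of tin_large above 0.75 m/s and contact force between tin_large and the fingers below 0.01 N) or (linear speed of bottle above 0.75 m/s and contact force between bottle and the fingers below 0.01 N)).
It fails at once if the round jar on the shelf is shifted more than 25 mm or tipped (distance of jar from where it was at the start of the episode above 0.025 m or angle between jar's own z axis and vertical above 0.3 rad).
It also fails if it takes over 136 s, if anything falls off the work surface, if the arm or the gripper's body presses on something with over 40 N, if the wrist force passes 120 N, or if a joint passes its speed limit or range.

### The arm

A 6-joint arm with a two-finger parallel gripper is mounted at the origin on the work surface. World frame = base frame: x ahead of the robot, y to its left, z up, the work surface at z = 0. Lengths are in mm, angles in rad, forces in N, time in s.
With the tool pointing down it reaches from about 350 to 775 mm from the base axis. Payload 5.5 kg.
Tool frame: the origin (TCP) lies midway between the tips of the shut fingers; the grasp point (between the pads) lies 19 mm behind it; z points along the fingers, y is the line along which they close (so a half turn about z gives the same grasp; the last joint's range is limited). The gripper opens to 85 mm and grips with 20 to 120 N. Pads are 22 mm wide; open, the fingers measure 114 mm over their backs; the gripper's body (76 mm by 85 mm) begins 54 mm behind the grasp point. The pads swing forward as they close: fully open they stand 13 mm farther back than shut.
Start: joints at [-1.434, 0.313, 0.046, 1.304, 0, 1.431], TCP at [157.13, -553.157, 231.323] pointing down, gripper open.
Joint ranges: [-2.76, 2.76], [-0.86, 1.69], [-1.03, 1.26], [-2.2, 2.34], [-1.47, 1.5], [-3.14, 3.14]. Speed limits (rad/s): [2.57, 2.57, 3.14, 3.14, 3.14, 3.14].

### API

Orientations are given as a unit quaternion [w, x, y, z].
In Python, from workcell import r gives the robot as it stands.
- The arm moves only by the shell command python3 -m jog 'ROWS' [FORCE]. ROWS is JSON, a list of rows, each a list of 3 entries, a list of its own where there are three numbers: the shift along the tool's x, y, z in m, then the turn, a rotation vector about the tool's x, y, z in degrees, then the opening, from 0 (shut) to 1 (fully open). In form: [[[dx, dy, dz], [wx, wy, wz], grip], ...]. A call has 1 to 8 rows; each row shifts and turns the commanded pose from where the row before left it, along the tool's axes as they then stand; what a row does not reach is not made up. A row lasts 1/12 s, in which the tool goes at most 41.7 mm and 7.16 degrees, less where a joint would pass 70% of its speed; a pose out of reach is approached as far as the arm can. A call is refused whole if a number of a shift passes 0.0417 or a number of a turn 7.16, either way. A call with a gripper value outside its range is refused whole. The fingers move at their own pace and stop on an object; FORCE is the grip in N (left out, the last holds). Time passes only in rows, so rows that do not move let the fingers close. It gives the time, the measured TCP pose, the force, the opening and the grip force at its end, in the units of the state.
- r.get_obs(): the state, without advancing time (a new reading comes with each control period).
- r.camera(name): name is "scene" or "side" or "wrist"; returns the picture (384x512x3 uint8, red, green, blue); there is no depth.
- r.camera_model(name): a dict with "fx", "fy", "cx", "cy" (pixels), "k1" (the pictures are not rectified: a ray, as slopes to the right and down, at radius r is drawn at 1 + k1 r^2 times it, then the intrinsics apply), "xyz" and "rotation" of the camera in the world. Camera axes: x right, y down, z forward; pixel columns grow to the right and rows downward; lengths in mm; the calibration is good to about 2 mm. A picture is of the moment at which its call begins: read the wrist's pose just before it. camera_model takes no time and is no camera call; for the wrist camera it gives the pose at the moment of the call.
- r.sign_off(): hands the job in; it is judged then, once.
The state is a dict: "time_s": time; "q": joint angles; "joint_velocities": joint speeds; "effort": joint torques, N m; "tcp_pos": TCP position; "orientation": TCP orientation; "contact_force": force on the tool from outside, world axes, zero at the start; "moment": the same for the moment, N m; "finger_gap": finger opening in mm; "grip_force": force on a finger pad.
Only numpy, scipy, OpenCV 4.12 (cv2) and the standard library are available. Lean on these libraries where they do the work, as an engineer would, in place of code of your own. Each camera call takes 0.05 s, during which the arm holds its last target. There are 200 camera calls.

## Working session

There is one attempt and no reset: what is moved stays moved. The work goes in short steps, Python scripts to look and compute and a shell command to move; the robot and the scene stay as the last step left them, time stands still between calls to the robot, and variables do not carry over. Pictures are saved under pics/ and viewed, at most 14 in all, crops included, and the job is handed in when it is done.

```bash
mkdir -p pics; ls; python3 - <<'E'
from workcell import r
import cv2
o=r.get_obs();print(o['time_s'],o['tcp_pos'],o['orientation'],o['finger_gap'])
for n in("scene","side","wrist"):
    m=r.camera_model(n);print(n,m)
    cv2.imwrite(f'pics/{n}0.png',r.camera(n)[:,:,::-1])
E
```

```text
pics
0.0 [ 157.04224714 -552.58810321  230.40057406] [-9.33842987e-04  9.90436311e-01  1.37967537e-01 -1.61636821e-05] 85.43363288871828
scene {'fx': 356.508184233798, 'fy': 356.508184233798, 'cx': 256.8809338227453, 'cy': 195.34972930292065, 'k1': -0.09435237207569791, 'xyz': array([ 892.75209122, -361.62079453,  796.588823  ]), 'rotation': array([-0.26425342,  0.89214645,  0.35057778, -0.10648969])}
side {'fx': 397.7463900879502, 'fy': 397.7463900879502, 'cx': 256.08241792338123, 'cy': 192.4640196930535, 'k1': -0.13606464924384037, 'xyz': array([221.08500352, 531.95824721, 860.02081109]), 'rotation': array([ 0.09482404, -0.27782063,  0.89805267, -0.32760571])}
wrist {'fx': 283.41577472614404, 'fy': 283.41577472614404, 'cx': 252.7133895887711, 'cy': 188.97625224877345, 'k1': -0.045836251125548316, 'xyz': array([ 231.95041264, -530.33504101,  374.05122425]), 'rotation': array([ 0.1223537 ,  0.78866671, -0.59520259, -0.09363907])}
```

View pics/scene0.png

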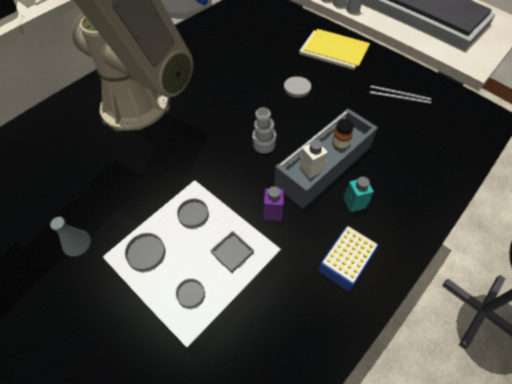

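View pics/side0.png

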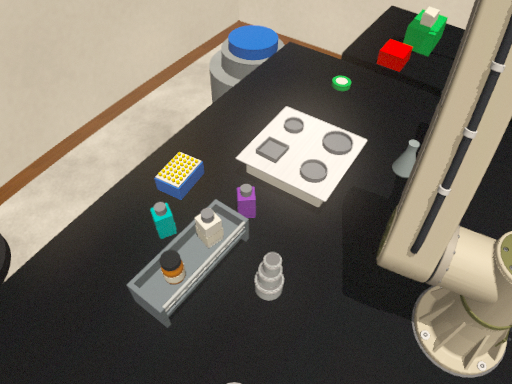

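The scene view shows the stack's top at about (263,112), the white bottle at (313,158) and the jar at (343,133). Holders: large (145,251), medium (193,213), square (233,252), small (190,293). The side view agrees with this. Next I'll take enlarged crops to pick points precisely.

```bash
cat > h.py <<'E'
import numpy as np,cv2
from scipy.spatial.transform import Rotation as R
def par(m):
    q=m['rotation'];return R.from_quat([q[1],q[2],q[3],q[0]]).as_matrix(),np.array(m['xyz'])
def proj(m,P):
    Rm,t=par(m);c=(np.atleast_2d(P)-t)@Rm;s=c[:,:2]/c[:,2:]
    s=s*(1+m['k1']*(s**2).sum(1,keepdims=True));return s*m['fx']+[m['cx'],m['cy']]
def ray(m,uv):
    d=(np.array(uv,float)-[m['cx'],m['cy']])/m['fx'];s=d.copy()
    for _ in range(20): s=d/(1+m['k1']*(s@s))
    Rm,t=par(m);return t,Rm@np.r_[s,1]
def atz(m,uv,z):
    t,d=ray(m,uv);return (t+d*(z-t[2])/d[2])[:2]
def circ(c,rad,z,n=60):
    a=np.linspace(0,2*np.pi,n);return np.c_[c[0]+rad*np.cos(a),c[1]+rad*np.sin(a),np.full(n,z)]
E
python3 - <<'E'
import cv2,numpy as np
from h import *
a=cv2.imread('pics/scene0.png');b=cv2.imread('pics/side0.png')
def crop(i,x,y,w,h,W,H):return cv2.resize(i[y:y+h,x:x+w],(W,H),interpolation=cv2.INTER_CUBIC)
c=np.vstack([np.hstack([crop(a,100,175,190,142,400,300),crop(a,240,95,140,105,400,300)]),
 np.hstack([crop(b,235,100,140,105,400,300),crop(b,125,195,173,130,400,300)])])
cv2.imwrite('pics/crops.png',c)
from workcell import r
ms,md=r.camera_model('scene'),r.camera_model('side')
# rim dark discs: floor z 79 -> approx rim centre z 91
for n,u,v in(("L",(145,251),(337,142)),("M",(193,213),(313,171)),("Q",(233,252),(272,150)),("S",(190,293),(293,125))):
    print(n,atz(ms,u,85),atz(md,v,85))
print('stack',atz(ms,(263,111),132),atz(md,(272,259),132)); print('cap',atz(ms,(315,145),150),atz(md,(207,214),150)); print('jar',atz(ms,(344,125),125),atz(md,(171,259),125))
E
```

```text
L [ 493.39671477 -297.42351301] [ 491.71893655 -298.12360791]
M [ 498.61388949 -160.86161726] [ 493.76008778 -157.6749555 ]
Q [ 635.8539607  -166.77454283] [ 627.15500364 -162.46403228]
S [ 636.05431837 -291.44956253] [ 633.51720336 -288.69808861]
stack [425.09329074 159.28212696] [425.62087412 155.45896255]
cap [607.02845508 144.51732684] [601.90542784 150.21765982]
jar [609.19354524 270.83081032] [603.87560245 274.34917187]
```

View pics/crops.png

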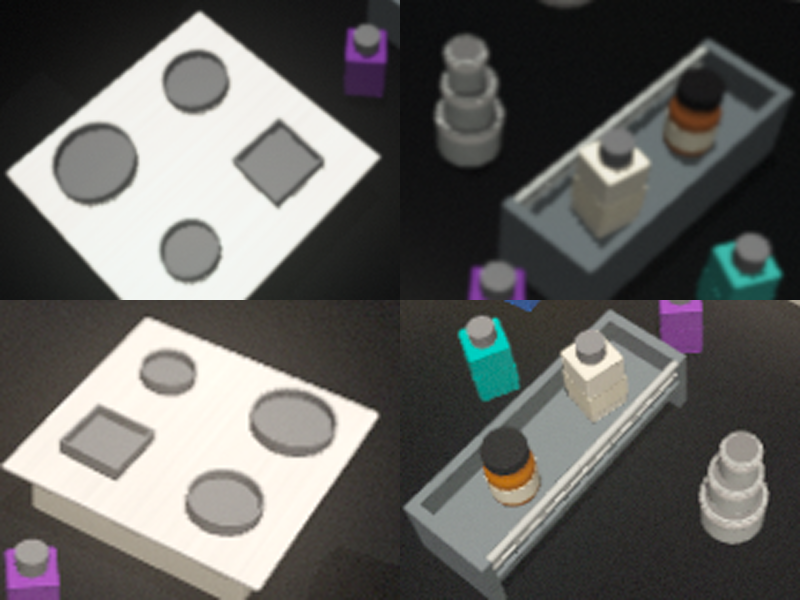

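The crops show the four holder outlines, the stack, the bottle and the shelf clearly. I'll fit silhouettes in both cameras.

```bash
cat > fit.py <<'E'
from h import *
from scipy.optimize import minimize
def sil(m,parts,shape=(384,512)):
    M=np.zeros(shape,np.uint8)
    for p in parts:
        h=cv2.convexHull(np.round(proj(m,p)*16).astype(np.int32)); cv2.fillConvexPoly(M,h,1,lineType=8,shift=4)
    return M
def cyl(c,rad,z0,z1): return np.vstack([circ(c,rad,z0),circ(c,rad,z1)])
def box(c,yaw,a,b,z0,z1):
    s=np.array([[1,1],[1,-1],[-1,-1],[-1,1]])*[a/2,b/2];C,S=np.cos(yaw),np.sin(yaw)
    q=s@np.array([[C,S],[-S,C]])+c;return np.vstack([np.c_[q,np.full(4,z)] for z in(z0,z1)])
def fit(ms,masks,f,x0,step):
    def cost(x):
        k=0
        for m,M in zip(ms,masks):
            S=sil(m,f(x));k+=(S!=M).sum()/M.sum()
        return k
    n=len(x0);sx=np.vstack([x0]+[np.array(x0)+np.eye(n)[i]*step[i] for i in range(n)])
    s=minimize(cost,x0,method='Nelder-Mead',options=dict(initial_simplex=sx,xatol=.05,fatol=1e-4));return s.x,s.fun
def comp(M,seed):
    n,l=cv2.connectedComponents(M.astype(np.uint8),connectivity=4);return (l==l[seed[1],seed[0]]).astype(np.uint8)
E
python3 - <<'E'
from fit import *
from workcell import r
ms=[r.camera_model('scene'),r.camera_model('side')]
im=[cv2.imread(f'pics/{n}0.png') for n in('scene','side')]
g=[i.max(2) for i in im]
print('disc grey',[int(g[0][251,145]),int(g[1][142,337])],'plate',g[0][250,190],g[1][150,305],'bench',g[0][100,200],g[1][300,120])
th=[195,205]
for n,ps,c,d in(("L",[(145,251),(337,142)],(492,-298),88),("M",[(193,213),(313,171)],(496,-159),74),("S",[(190,293),(293,125)],(635,-290),60),("Q",[(233,252),(272,150)],(631,-164),68)):
    for k in([0],[1],[0,1]):
        mk=[comp(g[j]<th[j],ps[j]) for j in k]
        f=(lambda x:[cyl(x,d/2,75,91)]) if n!="Q" else (lambda x:[box(x[:2],x[2],68,68,75,91)])
        x0=list(c)+([0.] if n=="Q" else []);print(n,k,mk[0].sum(),*fit([ms[j] for j in k],mk,f,x0,[6,6,.15]))
mk=[comp(g[0]>70,(263,125)),comp(g[1]>90,(270,275))]
f=lambda x:[cyl(x[:2],33,0,48),cyl(x[:2],26,48,92),cyl(x[:2],19,92,132)]
for k in([0],[1],[0,1]):print('stack',k,mk[k[0]].sum(),*fit([ms[j] for j in k],[mk[j] for j in k],f,[425,157],[6,6]))
E
```

```text
disc grey [136, 171] plate 245 255 bench 16 33
L [0] 1279 [ 493.15539551 -298.96459961] 0.05003909304143862
L [1] 600 [ 492.52148438 -301.43066406] 0.08333333333333333
L [0, 1] 1279 [ 492.26852417 -297.94488525] 0.15238467552775606
M [0] 793 [ 495.91560125 -160.81741047] 0.05674653215636822
M [1] 526 [ 495.6583252  -161.00811768] 0.09885931558935361
M [0, 1] 793 [ 495.86335754 -160.81210327] 0.15940812911454313
S [0] 727 [ 635.35322976 -291.35959959] 0.07015130674002751
S [1] 268 [ 634.625  -295.0625] 0.17164179104477612
S [0, 1] 727 [ 634.71875 -292.0625 ] 0.2541727401506908
Q [0] 1052 [ 6.32433276e+02 -1.67671655e+02 -3.16132220e-02] 0.03231939163498099
Q [1] 529 [ 6.30638974e+02 -1.66362083e+02 -1.55860460e-02] 0.07939508506616257
Q [0, 1] 1052 [ 6.31517323e+02 -1.66813578e+02 -2.20561025e-02] 0.111800728830493
stack [0] 805 [425.2603302  160.69776917] 0.14285714285714285
stack [1] 1138 [427.79798889 156.68721008] 0.05711775043936731
stack [0, 1] 805 [427.964818   157.75860023] 0.22009409555829668
```

```bash
python3 -m jog '[[[0,0,0],[0,0,-7],1],[[0,0,0],[0,0,-7],1],[[0,0,0],[0,0,-7],1],[[0,0,0],[0,0,-7],1],[[0,0,0],[0,0,-7],1],[[0,0,0],[0,0,-7],1],[[0,0,0],[0,0,-7],1],[[0,0,0],[0,0,-7],1]]' 
python3 -m jog '[[[0,0,0],[0,0,-6],1],[[0,0,0],[0,0,-6],1],[[0,0,0],[0,0,-6.1],1],[[0.0245,0.04,0],[0,0,0],1],[[0.0245,0.04,0],[0,0,0],1],[[0.0245,0.04,0],[0,0,0],1],[[0.0245,0.04,0],[0,0,0],1],[[0.0245,0.04,0],[0,0,0],1]]'
python3 -m jog '[[[0.0245,0.04,0],[0,0,0],1],[[0.0245,0.04,0],[0,0,0],1],[[0.0245,0.04,0],[0,0,0],1],[[0.0245,0.04,0],[0,0,0],1],[[0.0245,0.04,0],[0,0,0],1],[[0,0,0],[0,0,0],1],[[0,0,0],[0,0,0],1]]'
python3 - <<'E'
from fit import *
from workcell import r
o=r.get_obs();print(o['tcp_pos'],o['orientation'],o['q']);m=r.camera_model('wrist');w=r.camera('wrist')[:,:,::-1].copy()
print(m['xyz'],par(m)[0][:,2]);cv2.imwrite('pics/w1.png',w)
d=w.copy()
for c,R_ in(((493,-299),44),((496,-161),37),((635,-292),30),((632,-167),34)):
    cv2.polylines(d,[np.int32(proj(m,circ(c,R_,91)))],1,(0,0,255));
cv2.imwrite('pics/w1d.png',d)
E
```

```text
time_s: 0.82
tcp_pos: [157.1, -552.9, 230.9]
orientation: [-0.0, 0.808, 0.589, 0.0]
contact_force: [0.1, -0.4, 0.0]
finger_gap: 85.2
grip_force: 0.0
time_s: 1.48
tcp_pos: [336.0, -443.2, 231.0]
orientation: [-0.0, 0.708, 0.707, 0.0]
contact_force: [-0.3, -0.4, 0.8]
finger_gap: 85.4
grip_force: 0.0
time_s: 2.07
tcp_pos: [514.2, -333.8, 230.5]
orientation: [-0.001, 0.706, 0.708, -0.0]
contact_force: [-0.2, 0.6, 0.1]
finger_gap: 85.4
grip_force: 0.0
[ 514.19685368 -333.84469397  230.48864776] [-5.28248894e-04  7.05752223e-01  7.08458540e-01 -1.36571522e-04] [-7.06621357e-01  3.90034549e-01  1.54322583e-01  1.33615871e+00
 -1.91210745e-04  8.60347759e-01]
[ 513.75135237 -254.60116279  374.05376331] [ 6.81276971e-04 -3.03970505e-01 -9.52681200e-01]
```

View pics/w1d.png

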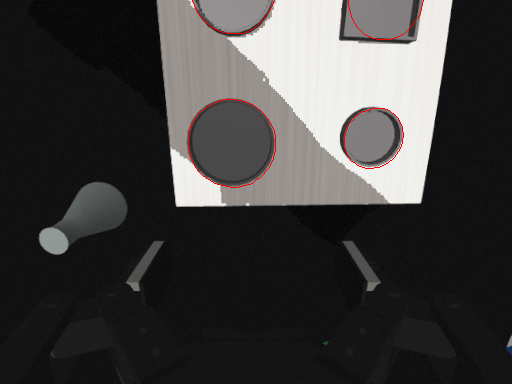

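The drawn rings sit on the large and small rims to within a few mm, while medium and square are cut off at the top. I'll shift +y so all four are in view.

```bash
python3 -m jog '[[[0.04,0.02,0],[0,0,0],1],[[0.04,0.01,0],[0,0,0],1],[[0.04,0.01,0],[0,0,0],1],[[0,0,0],[0,0,0],1],[[0,0,0],[0,0,0],1]]'
python3 - <<'E'
from fit import *
from workcell import r
m=r.camera_model('wrist');w=r.camera('wrist')[:,:,::-1].copy()
np.save('w2.npy',m,allow_pickle=True);cv2.imwrite('pics/w2.png',w)
# rim inner edge: use user-drawn guesses; show guesses overlay
d=w.copy()
for c,R_ in(((493,-299),44),((496,-161),37),((635,-292),30)):
    cv2.polylines(d,[np.int32(proj(m,circ(c,R_,91)))],1,(0,0,255));cv2.polylines(d,[np.int32(proj(m,circ(c,R_-3,91)))],1,(0,255,0))
for s in(68,62):cv2.polylines(d,[np.int32(proj(m,box((632,-167),-.03,s,s,91,91)[:4]))],1,(0,0,255))
cv2.imwrite('pics/w2d.png',cv2.resize(d[0:300,80:480],(800,600)))
E
```

```text
time_s: 2.53
tcp_pos: [550.7, -217.8, 231.6]
orientation: [0.0, 0.707, 0.707, -0.0]
contact_force: [-0.3, -1.3, -0.5]
finger_gap: 85.8
grip_force: 0.0
```

View pics/w2d.png

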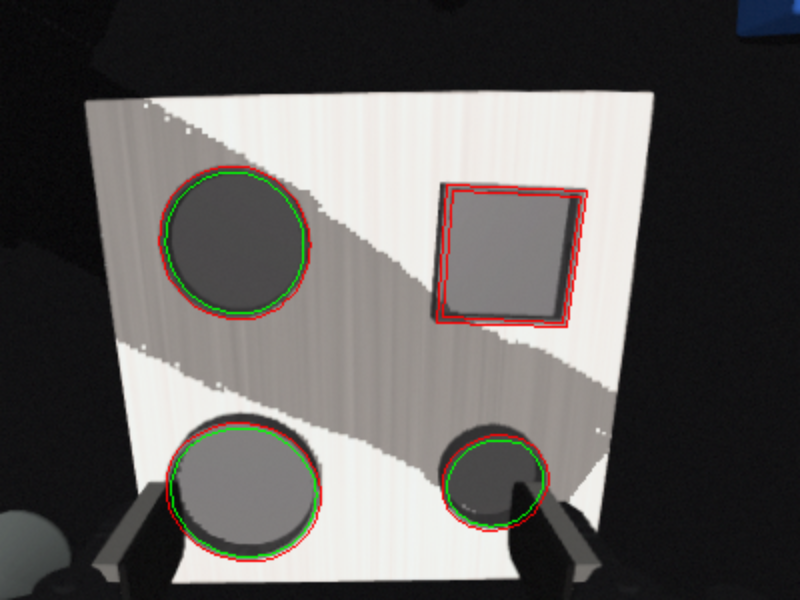

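```bash
python3 - <<'E'
from fit import *
from workcell import r
m=np.load('w2.npy',allow_pickle=True).item();w=cv2.imread('pics/w2.png');g=w.max(2)
for n,p in dict(Lfloor=(202,245),Mfloor=(198,120),Sfloor=(322,238),Qfloor=(330,125),platesh=(245,150),platesh2=(140,75),lit=(270,110)).items(): print(n,w[p[1],p[0]])
c=cv2.GaussianBlur(g,(3,3),0)
for th in (141,):
  for n,p,x0,d in(("L",(202,245),(493,-299),88),("M",(198,120),(496,-161),74),("S",(322,238),(635,-292),60),("Q",(330,125),(632,-167,-.03),68)):
    M=comp(c<th,p);M=cv2.morphologyEx(M,cv2.MORPH_OPEN,np.ones((5,5)))
    x,y=np.int32(proj(m,[x0[0],x0[1],83])[0]);k=np.zeros_like(M);k[max(0,y-70):y+70,max(0,x-70):x+70]=1;
    f=(lambda x:[cyl(x,d/2,75,91)]) if n!="Q" else (lambda x:[box(x[:2],x[2],68,68,75,91)])
    if n=="S": M[:,int(x)+18:]=0
    def cost(x):
        S=sil(m,f(x))*k
        if n=="S": S[:,int(proj(m,[x0[0],x0[1],83])[0][0])+18:]=0
        return (S!=M*k).sum()/S.sum()
    s0=np.vstack([x0]+[np.array(x0)+np.eye(len(x0))[i]*[5,5,.1][i] for i in range(len(x0))])
    s=minimize(cost,x0,method='Nelder-Mead',options=dict(initial_simplex=s0));print(n,M.sum(),s.x,s.fun)
P=r.camera_model('wrist')['xyz']
E
```

```text
Lfloor [127 127 130]
Mfloor [74 74 75]
Sfloor [74 73 74]
Qfloor [130 129 132]
platesh [141 145 151]
platesh2 [140 144 150]
lit [235 239 240]
L 143358 [ 489.9329834  -297.11645508] 1.2661443997459243
M 4756 [ 494.85108765 -160.17841719] 0.01169466298107591
S 89676 [ 633.86148453 -290.83663177] 0.9073100812231247
Q 4737 [ 6.29588596e+02 -1.66916730e+02 -3.87216857e-02] 0.05787589498806683
```

Medium is at (495,-160) and square at (630,-167, yaw about -0.035). From the close overlays, large is (492,-298.5) and small is (633.5,-291.5). Next I'll look at the stack and bottle.

```bash
python3 -m jog '[[[0.038,-0.005,-0.003],[0,0,0],1],[[0.038,-0.005,-0.003],[0,0,0],1],[[0.038,-0.005,-0.003],[0,0,0],1],[[0.038,-0.005,-0.003],[0,0,0],1],[[0.038,-0.005,-0.003],[0,0,0],1],[[0.038,-0.005,-0.003],[0,0,0],1],[[0.038,-0.005,-0.003],[0,0,0],1],[[0.038,-0.005,-0.003],[0,0,0],1]]'
python3 -m jog '[[[0.038,-0.005,-0.003],[0,0,0],1],[[0.038,-0.005,-0.003],[0,0,0],1],[[0,0,0],[0,0,0],1],[[0,0,0],[0,0,0],1]]'
python3 - <<'E'
from fit import *
from workcell import r
m=r.camera_model('wrist');w=r.camera('wrist')[:,:,::-1].copy();o=r.get_obs();print(o['tcp_pos'],m['xyz'])
np.save('w3.npy',m,allow_pickle=True);cv2.imwrite('pics/w3.png',w)
d=w.copy()
for R_,z in((33,48),(26,92),(19,132)):cv2.polylines(d,[np.int32(proj(m,circ((427,158),R_,z)))],1,(0,0,255))
cv2.polylines(d,[np.int32(proj(m,box((604.5,147.5),0,46,46,130,130)[:4]))],1,(0,0,255))
cv2.polylines(d,[np.int32(proj(m,circ((604.5,147.5),15,150)))],1,(0,0,255))
cv2.imwrite('pics/w3d.png',cv2.resize(d,(800,600)))
E
```

```text
time_s: 3.25
tcp_pos: [511.5, 84.7, 255.6]
orientation: [0.0, 0.709, 0.705, 0.0]
contact_force: [1.5, -0.9, -0.1]
finger_gap: 85.6
grip_force: 0.0
time_s: 3.58
tcp_pos: [501.8, 161.4, 261.4]
orientation: [0.0, 0.707, 0.707, 0.0]
contact_force: [0.3, -0.7, 0.6]
finger_gap: 85.6
grip_force: 0.0
[502.02910819 160.28900142 261.22705123] [501.47820808 240.74615206 404.9297624 ]
```

View pics/w3d.png

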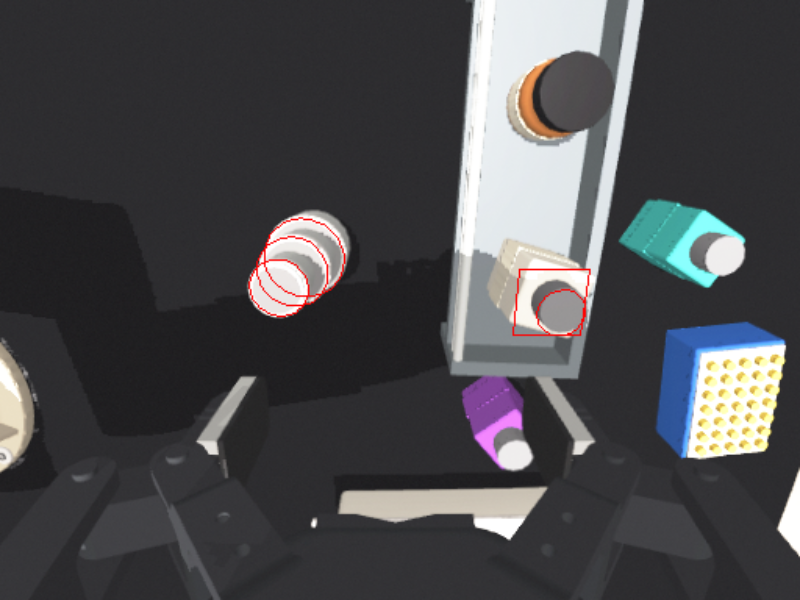

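The rings for the stack at (427,158) match all three tins. The white bottle stands turned by some angle, and the jar is well away from it. I'll grip the small tin first, with the TCP 15 mm above its underside so the fingertips clear the holder rim.

```bash
python3 -m jog '[[[-0.001,-0.025,0],[0,0,0],1],[[-0.001,-0.025,0],[0,0,0],1],[[0,-0.025,0],[0,0,0],1],[[0,0,0.035],[0,0,0],1],[[0,0,0.035],[0,0,0],1],[[0,0,0.035],[0,0,0],1],[[0,0,0.03],[0,0,0],1],[[0,0,0.019],[0,0,0],1]]' 40
python3 -m jog '[[[0,0,0],[0,0,0],1],[[0,0,0],[0,0,0],0.7],[[0,0,0],[0,0,0],0.4],[[0,0,0],[0,0,0],0.2],[[0,0,0],[0,0,0],0.2],[[0,0,0],[0,0,0],0.2]]'
```

```text
time_s: 4.3
tcp_pos: [425.4, 156.6, 104.3]
orientation: [-0.001, 0.709, 0.705, -0.002]
contact_force: [-0.8, 0.1, -0.3]
finger_gap: 85.4
grip_force: 0.0
time_s: 4.8
tcp_pos: [427.9, 159.5, 109.0]
orientation: [0.001, 0.707, 0.707, 0.001]
contact_force: [-0.6, -2.1, 6.4]
finger_gap: 35.5
grip_force: 39.7
```

```bash
python3 -m jog '[[[0,0,0],[0,0,0],0],[[0,0,-0.01],[0,0,0],0],[[0,0,-0.02],[0,0,0],0],[[0,0,-0.025],[0,0,0],0],[[0,0,-0.025],[0,0,0],0],[[0,0,-0.025],[0,0,0],0],[[0,0,-0.01],[0,0,0],0],[[0,0,0],[0,0,0],0]]'
python3 -m jog '[[[-0.015,0.007,0],[0,0,0],0],[[-0.03,0.015,0],[0,0,0],0],[[-0.03,0.015,0],[0,0,0],0],[[-0.03,0.015,0],[0,0,0],0],[[-0.03,0.015,0],[0,0,0],0],[[-0.03,0.015,0],[0,0,0],0],[[-0.03,0.015,0],[0,0,0],0],[[-0.03,0.015,0],[0,0,0],0]]'
python3 -m jog '[[[-0.03,0.015,0],[0,0,0],0],[[-0.03,0.013,0],[0,0,0],0],[[-0.03,0.013,0],[0,0,0],0],[[-0.03,0.013,0],[0,0,0],0],[[-0.03,0.013,0],[0,0,0],0],[[-0.03,0.013,0],[0,0,0],0],[[-0.03,0.013,0],[0,0,0],0],[[-0.015,0.008,0],[0,0,0],0]]'
python3 -m jog '[[[0,0,0],[0,0,0],0],[[0,0,0],[0,0,0],0],[[0,0,0],[0,0,0],0]]'
```

```text
time_s: 5.47
tcp_pos: [428.4, 160.0, 225.1]
orientation: [0.002, 0.707, 0.707, 0.002]
contact_force: [0.3, -0.6, -1.0]
finger_gap: 35.2
grip_force: 40.2
time_s: 6.13
tcp_pos: [538.2, -66.9, 220.3]
orientation: [-0.001, 0.707, 0.707, -0.001]
contact_force: [0.5, 0.7, -0.9]
finger_gap: 35.5
grip_force: 40.2
time_s: 6.8
tcp_pos: [639.4, -294.0, 219.0]
orientation: [-0.001, 0.708, 0.706, -0.001]
contact_force: [-0.9, -0.6, -0.4]
finger_gap: 35.4
grip_force: 40.2
time_s: 7.05
tcp_pos: [638.6, -289.7, 220.6]
orientation: [-0.001, 0.707, 0.707, -0.0]
contact_force: [0.3, 0.4, -0.3]
finger_gap: 35.5
grip_force: 40.3
```

```bash
python3 -m jog '[[[-0.0015,-0.005,0.02],[0,0,0],0],[[0,0,0.03],[0,0,0],0],[[0,0,0.03],[0,0,0],0],[[0,0,0.02],[0,0,0],0],[[0,0,0.008],[0,0,0],0],[[0,0,0],[0,0,0],0],[[0,0,0],[0,0,0],0],[[0,0,0],[0,0,0],0]]'
python3 - <<'E'
from fit import *
from workcell import r
o=r.get_obs();print(o['tcp_pos'],o['contact_force'])
a=r.camera('scene')[:,:,::-1];b=r.camera('wrist')[:,:,::-1]
cv2.imwrite('pics/p1.png',np.hstack([cv2.resize(a[240:340,130:260],(400,308),interpolation=2),cv2.resize(b[100:300,150:410],(400,308))]))
E
```

```text
time_s: 7.72
tcp_pos: [635.3, -292.2, 116.5]
orientation: [0.002, 0.707, 0.707, 0.0]
contact_force: [-0.2, 0.4, -0.4]
finger_gap: 35.5
grip_force: 40.3
[ 635.31849768 -292.18941732  116.52482317] [-0.24168933  0.379485   -0.44745681]
```

View pics/p1.png

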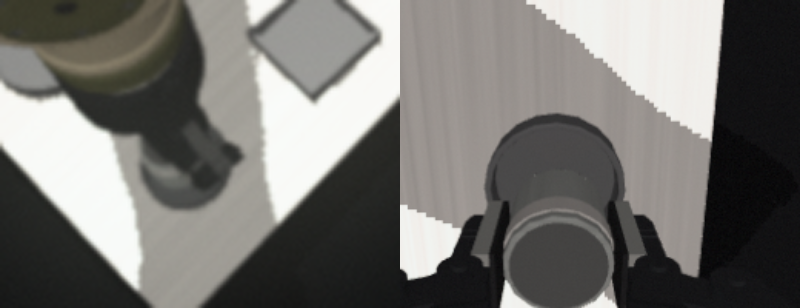

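The tin is centred over the small holder (holder centre about x 555, tin about 557 in the crop), so I'll lower it slowly.

```bash
python3 -m jog '[[[0,-0.001,0.006],[0,0,0],0],[[0,0,0.005],[0,0,0],0],[[0,0,0.003],[0,0,0],0],[[0,0,0.002],[0,0,0],0],[[0,0,0.002],[0,0,0],0],[[0,0,0],[0,0,0],0],[[0,0,0],[0,0,0],0]]'
python3 -m jog '[[[0,0,0.001],[0,0,0],0],[[0,0,0],[0,0,0],0],[[0,0,0],[0,0,0],0]]'
```

```text
time_s: 8.4
tcp_pos: [633.3, -292.1, 96.2]
orientation: [0.0, 0.707, 0.707, -0.0]
contact_force: [-0.4, -0.4, -1.0]
finger_gap: 35.6
grip_force: 40.2
time_s: 8.65
tcp_pos: [633.3, -292.2, 96.1]
orientation: [0.0, 0.707, 0.707, -0.0]
contact_force: [-2.2, 1.0, 5.5]
finger_gap: 35.2
grip_force: 40.6
```

```bash
python3 -m jog '[[[0,0,0],[0,0,0],0.5],[[0,0,0],[0,0,0],0.6],[[0,0,0],[0,0,0],0.7],[[0,0,0],[0,0,0],0.8],[[0,0,0],[0,0,0],0.8],[[0,0,-0.01],[0,0,0],0.8],[[0,0,-0.03],[0,0,0],0.8],[[0,0,-0.04],[0,0,0],0.9]]'
python3 -m jog '[[[0,0,-0.04],[0,0,0],1],[[0.02,-0.01,-0.01],[0,0,0],1],[[0.04,-0.016,0],[0,0,0],1],[[0.04,-0.02,0],[0,0,0],1],[[0.04,-0.02,0],[0,0,0],1],[[0.04,-0.02,0],[0,0,0],1],[[0.04,-0.02,0],[0,0,0],1],[[0.04,-0.02,0],[0,0,0],1]]'
python3 -m jog '[[[0.04,-0.02,0],[0,0,0],1],[[0.04,-0.02,0],[0,0,0],1],[[0.04,-0.016,0],[0,0,0],1],[[0.04,-0.016,0],[0,0,0],1],[[0.03,-0.01,0],[0,0,0],1],[[0,0,0],[0,0,0],1],[[0,0,0],[0,0,0],1],[[0,0,0],[0,0,0],1]]'
python3 - <<'E'
from fit import *
from workcell import r
o=r.get_obs();print(o['tcp_pos'])
m=r.camera_model('wrist');ms=r.camera_model('scene');a=r.camera('scene')[:,:,::-1].copy();b=r.camera('wrist')[:,:,::-1].copy()
for R_,z in((33,48),(26,92)):cv2.polylines(b,[np.int32(proj(m,circ((427,158),R_,z)))],1,(0,0,255))
c=cv2.resize(a[250:330,130:234],(400,308),interpolation=2)
pp=(proj(ms,circ((633.5,-291.5),19,119))-[130,250])*[400/104,308/80];cv2.polylines(c,[np.int32(pp)],1,(0,0,255))
cv2.imwrite('pics/p2.png',np.hstack([c,cv2.resize(b[100:300,130:390],(400,308))]))
E
```

```text
time_s: 9.32
tcp_pos: [631.2, -290.9, 172.7]
orientation: [-0.004, 0.707, 0.707, -0.001]
contact_force: [1.6, -0.0, 0.6]
finger_gap: 76.8
grip_force: 0.0
time_s: 9.98
tcp_pos: [513.7, -45.5, 226.2]
orientation: [0.001, 0.708, 0.707, 0.0]
contact_force: [1.1, 1.6, -0.6]
finger_gap: 85.0
grip_force: 0.0
time_s: 10.65
tcp_pos: [437.0, 135.0, 226.0]
orientation: [0.001, 0.707, 0.707, 0.0]
contact_force: [0.2, -0.4, -0.0]
finger_gap: 85.5
grip_force: 0.0
[437.03601376 134.98732088 225.95166206]
```

View pics/p2.png

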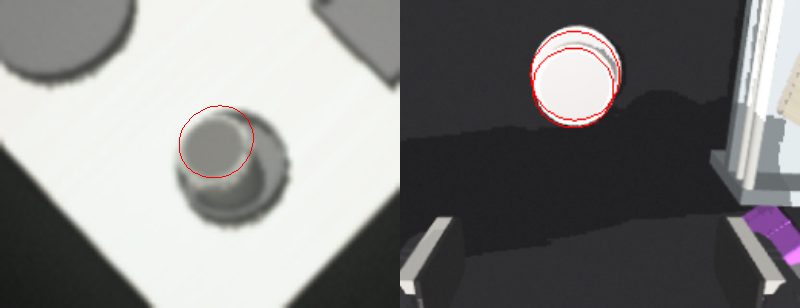

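```bash
python3 - <<'E'
from fit import *
from workcell import r
ms=r.camera_model('scene');print(atz(ms,(185.6,288.4),119))
E
python3 -m jog '[[[0.023,-0.01,0],[0,0,0],1],[[0,0,0.03],[0,0,0],1],[[0,0,0.04],[0,0,0],1],[[0,0,0.04],[0,0,0],1],[[0,0,0.035],[0,0,0],1],[[0,0,0.014],[0,0,0],1],[[0,0,0],[0,0,0],1],[[0,0,0],[0,0,0],1]]'
```

```text
[ 635.08818591 -294.60647287]
time_s: 11.42
tcp_pos: [426.7, 156.8, 65.8]
orientation: [-0.001, 0.708, 0.706, -0.001]
contact_force: [1.1, -0.5, -0.2]
finger_gap: 85.4
grip_force: 0.0
```

```bash
python3 -m jog '[[[0.001,0,0],[0,0,0],0.8],[[0,0,0],[0,0,0],0.5],[[0,0,0],[0,0,0],0.3],[[0,0,0],[0,0,0],0.2],[[0,0,0],[0,0,0],0],[[0,0,0],[0,0,0],0],[[0,0,0],[0,0,0],0]]' 45
python3 -m jog '[[[0,0,-0.01],[0,0,0],0],[[0,0,-0.02],[0,0,0],0],[[0,0,-0.03],[0,0,0],0],[[0,0,-0.035],[0,0,0],0],[[0,0,-0.035],[0,0,0],0],[[0,0,-0.02],[0,0,0],0],[[-0.015,0.003,-0.01],[0,0,0],0],[[-0.025,0.005,0],[0,0,0],0]]'
python3 -m jog '[[[-0.03,0.007,0],[0,0,0],0],[[-0.03,0.007,0],[0,0,0],0],[[-0.03,0.007,0],[0,0,0],0],[[-0.03,0.007,0],[0,0,0],0],[[-0.03,0.007,0],[0,0,0],0],[[-0.03,0.007,0],[0,0,0],0],[[-0.03,0.006,0],[0,0,0],0],[[-0.03,0.006,0],[0,0,0],0]]'
python3 -m jog '[[[-0.025,0.006,0],[0,0,0],0],[[-0.012,0,0],[0,0,0],0],[[0,0,0],[0,0,0],0],[[0,0,0],[0,0,0],0]]'
```

```text
time_s: 12.0
tcp_pos: [428.2, 159.1, 68.1]
orientation: [0.001, 0.707, 0.707, 0.001]
contact_force: [-0.7, -1.2, 5.4]
finger_gap: 49.7
grip_force: 46.0
time_s: 12.67
tcp_pos: [436.3, 120.2, 230.3]
orientation: [0.002, 0.706, 0.708, 0.003]
contact_force: [0.3, -0.0, -3.0]
finger_gap: 49.6
grip_force: 47.3
time_s: 13.33
tcp_pos: [488.6, -122.5, 227.1]
orientation: [0.001, 0.707, 0.707, 0.0]
contact_force: [0.9, -0.5, -1.4]
finger_gap: 49.7
grip_force: 47.3
time_s: 13.67
tcp_pos: [494.1, -158.0, 226.4]
orientation: [-0.0, 0.708, 0.706, 0.0]
contact_force: [0.3, 0.0, -1.5]
finger_gap: 49.3
grip_force: 47.3
```

```bash
python3 -m jog '[[[-0.002,0.001,0.02],[0,0,0],0],[[0,0,0.03],[0,0,0],0],[[0,0,0.03],[0,0,0],0],[[0,0,0.02],[0,0,0],0],[[0,0,0.012],[0,0,0],0],[[0,0,0.005],[0,0,0],0],[[0,0,0],[0,0,0],0],[[0,0,0],[0,0,0],0]]'
python3 -m jog '[[[0,0,0.003],[0,0,0],0],[[0,0,0.002],[0,0,0],0],[[0,0,0.002],[0,0,0],0],[[0,0,0.001],[0,0,0],0],[[0,0,0],[0,0,0],0],[[0,0,0],[0,0,0],0]]'
```

```text
time_s: 14.33
tcp_pos: [495.8, -159.3, 110.1]
orientation: [0.0, 0.707, 0.707, 0.0]
contact_force: [0.1, 0.3, -1.3]
finger_gap: 49.3
grip_force: 47.3
time_s: 14.83
tcp_pos: [495.5, -160.2, 101.4]
orientation: [0.0, 0.707, 0.707, -0.0]
contact_force: [-0.2, -0.2, -2.1]
finger_gap: 49.2
grip_force: 47.3
```

```bash
python3 -m jog '[[[0,0,0.002],[0,0,0],0],[[0,0,0],[0,0,0],0],[[0,0,0],[0,0,0],0]]'; python3 -m jog '[[[0,0,0.001],[0,0,0],0],[[0,0,0],[0,0,0],0],[[0,0,0],[0,0,0],0]]'; python3 -m jog '[[[0,0,0.001],[0,0,0],0],[[0,0,0],[0,0,0],0],[[0,0,0],[0,0,0],0]]'
```

```text
time_s: 15.08
tcp_pos: [495.5, -160.1, 99.2]
orientation: [-0.0, 0.707, 0.707, -0.0]
contact_force: [-1.0, 0.3, -1.0]
finger_gap: 49.2
grip_force: 47.4
time_s: 15.33
tcp_pos: [495.5, -160.2, 99.1]
orientation: [0.0, 0.707, 0.707, -0.0]
contact_force: [-3.2, 1.1, 5.3]
finger_gap: 49.3
grip_force: 48.0
time_s: 15.58
tcp_pos: [495.5, -160.2, 99.1]
orientation: [0.001, 0.707, 0.707, 0.0]
contact_force: [-5.8, 2.0, 12.0]
finger_gap: 49.8
grip_force: 48.8
```

Touchdown felt, so I'll release and go back for the large tin.

```bash
python3 -m jog '[[[0,0,-0.001],[0,0,0],0.6],[[0,0,0],[0,0,0],0.7],[[0,0,0],[0,0,0],0.8],[[0,0,0],[0,0,0],0.9],[[0,0,0],[0,0,0],0.9],[[0,0,-0.01],[0,0,0],0.9],[[0,0,-0.03],[0,0,0],0.9],[[0,0,-0.04],[0,0,0],1]]'
python3 -m jog '[[[0,0,-0.04],[0,0,0],1],[[0.02,-0.004,-0.005],[0,0,0],1],[[0.04,-0.009,0],[0,0,0],1],[[0.04,-0.009,0],[0,0,0],1],[[0.04,-0.009,0],[0,0,0],1],[[0.04,-0.009,0],[0,0,0],1],[[0.04,-0.009,0],[0,0,0],1],[[0.04,-0.009,0],[0,0,0],1]]'
python3 -m jog '[[[0.03,-0.006,0],[0,0,0],1],[[0.02,-0.005,0],[0,0,0],1],[[0,0,0],[0,0,0],1],[[0,0,0],[0,0,0],1],[[0,0,0],[0,0,0],1]]'
python3 - <<'E'
from fit import *
from workcell import r
o=r.get_obs();print(o['tcp_pos'])
m=r.camera_model('wrist');ms=r.camera_model('scene');a=r.camera('scene')[:,:,::-1].copy();b=r.camera('wrist')[:,:,::-1].copy()
cv2.imwrite('pics/s3.png',a)
cv2.polylines(b,[np.int32(proj(m,circ((427,158),33,48)))],1,(0,0,255))
c=cv2.resize(a[180:260,150:254],(400,308),interpolation=2)
pp=(proj(ms,circ((495,-160),26,123))-[150,180])*[400/104,308/80];cv2.polylines(c,[np.int32(pp)],1,(0,0,255))
g=b.max(2);M=comp(g>110,tuple(np.int32(proj(m,[427,158,48])[0])));print(M.sum(),fit([m],[M],lambda x:[cyl(x,33,0,48)],[427,158],[4,4]))
cv2.imwrite('pics/p3.png',np.hstack([c,cv2.resize(b[100:300,130:390],(400,308))]))
E
```

```text
time_s: 16.25
tcp_pos: [493.2, -159.0, 176.7]
orientation: [-0.003, 0.707, 0.707, -0.001]
contact_force: [0.8, -0.2, -0.2]
finger_gap: 85.1
grip_force: 0.0
time_s: 16.92
tcp_pos: [437.0, 101.6, 224.2]
orientation: [0.0, 0.708, 0.707, 0.0]
contact_force: [0.6, 0.2, -0.3]
finger_gap: 85.7
grip_force: 0.0
time_s: 17.33
tcp_pos: [426.9, 149.7, 223.7]
orientation: [0.0, 0.707, 0.707, 0.0]
contact_force: [-0.3, -0.0, -0.1]
finger_gap: 85.7
grip_force: 0.0
[426.92683102 149.67392966 223.65885644]
2744 (array([427.54394531, 161.03955078]), np.float64(0.04263848396501458))
```

View pics/p3.png

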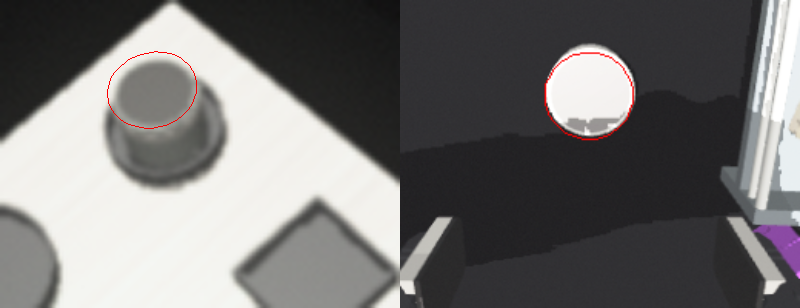

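The medium tin stands in its holder. The large tin is at (427.5,161).

```bash
python3 -m jog '[[[0.0115,0.001,0.02],[0,0,0],1],[[0,0,0.04],[0,0,0],1],[[0,0,0.04],[0,0,0],1],[[0,0,0.04],[0,0,0],1],[[0,0,0.03],[0,0,0],1],[[0,0,0.02],[0,0,0],1],[[0,0,0.013],[0,0,0],1],[[0,0,0],[0,0,0],1]]'
python3 -m jog '[[[0,0,0],[0,0,0],1],[[0,0,0],[0,0,0],0.8],[[0,0,0],[0,0,0],0.6],[[0,0,0],[0,0,0],0.4],[[0,0,0],[0,0,0],0.2],[[0,0,0],[0,0,0],0],[[0,0,0],[0,0,0],0]]' 55
```

```text
time_s: 18.1
tcp_pos: [425.6, 159.8, 17.5]
orientation: [-0.002, 0.708, 0.706, -0.002]
contact_force: [0.1, -0.4, -0.3]
finger_gap: 85.2
grip_force: 0.0
time_s: 18.68
tcp_pos: [429.0, 161.3, 21.9]
orientation: [0.001, 0.707, 0.707, 0.001]
contact_force: [-0.9, -2.0, 6.1]
finger_gap: 62.8
grip_force: 60.2
```

```bash
python3 -m jog '[[[0,0,-0.01],[0,0,0],0],[[0,0,-0.02],[0,0,0],0],[[0,0,-0.03],[0,0,0],0],[[0,0,-0.04],[0,0,0],0],[[0,0,-0.04],[0,0,0],0],[[0,0,-0.04],[0,0,0],0],[[-0.01,0.002,-0.02],[0,0,0],0],[[-0.02,0.003,-0.004],[0,0,0],0]]'
python3 -m jog '[[[-0.03,0.005,0],[0,0,0],0],[[-0.03,0.005,0],[0,0,0],0],[[-0.03,0.005,0],[0,0,0],0],[[-0.03,0.005,0],[0,0,0],0],[[-0.03,0.005,0],[0,0,0],0],[[-0.03,0.005,0],[0,0,0],0],[[-0.03,0.005,0],[0,0,0],0],[[-0.03,0.005,0],[0,0,0],0]]'
python3 -m jog '[[[-0.03,0.005,0],[0,0,0],0],[[-0.03,0.003,0],[0,0,0],0],[[-0.03,0.003,0],[0,0,0],0],[[-0.03,0.003,0],[0,0,0],0],[[-0.03,0.003,0],[0,0,0],0],[[-0.03,0.002,0],[0,0,0],0],[[-0.01,0,0],[0,0,0],0],[[0,0,0],[0,0,0],0]]'
python3 -m jog '[[[0,0,0],[0,0,0],0],[[0,0,0],[0,0,0],0]]'
```

```text
time_s: 19.35
tcp_pos: [435.0, 132.8, 229.8]
orientation: [0.003, 0.706, 0.708, 0.004]
contact_force: [1.4, 0.5, -5.5]
finger_gap: 63.4
grip_force: 62.7
time_s: 20.02
tcp_pos: [472.2, -109.9, 224.6]
orientation: [0.0, 0.707, 0.707, 0.0]
contact_force: [0.3, 0.4, -3.6]
finger_gap: 63.1
grip_force: 62.7
time_s: 20.68
tcp_pos: [491.1, -301.3, 223.9]
orientation: [0.0, 0.709, 0.706, -0.0]
contact_force: [-0.0, 0.8, -4.4]
finger_gap: 62.9
grip_force: 62.6
time_s: 20.85
tcp_pos: [491.0, -297.4, 224.2]
orientation: [-0.001, 0.707, 0.707, 0.0]
contact_force: [-0.0, 0.6, -4.6]
finger_gap: 63.2
grip_force: 62.6
```

```bash
python3 -m jog '[[[-0.001,0.001,0.02],[0,0,0],0],[[0,0,0.03],[0,0,0],0],[[0,0,0.03],[0,0,0],0],[[0,0,0.02],[0,0,0],0],[[0,0,0.012],[0,0,0],0],[[0,0,0.003],[0,0,0],0],[[0,0,0],[0,0,0],0],[[0,0,0],[0,0,0],0]]'
python3 -m jog '[[[0,0,0.003],[0,0,0],0],[[0,0,0.002],[0,0,0],0],[[0,0,0],[0,0,0],0],[[0,0,0],[0,0,0],0]]'
python3 -m jog '[[[0,0,0.002],[0,0,0],0],[[0,0,0],[0,0,0],0],[[0,0,0],[0,0,0],0]]'
```

```text
time_s: 21.52
tcp_pos: [493.0, -299.0, 110.3]
orientation: [0.001, 0.707, 0.707, 0.0]
contact_force: [0.5, 0.0, -3.6]
finger_gap: 63.1
grip_force: 62.4
time_s: 21.85
tcp_pos: [492.5, -299.7, 104.7]
orientation: [0.0, 0.707, 0.707, -0.0]
contact_force: [0.2, 0.3, -3.4]
finger_gap: 63.0
grip_force: 62.4
time_s: 22.1
tcp_pos: [492.3, -299.6, 102.2]
orientation: [-0.0, 0.707, 0.707, -0.0]
contact_force: [-0.5, -1.0, -4.9]
finger_gap: 63.2
grip_force: 62.4
```

```bash
python3 -m jog '[[[0,0,0.001],[0,0,0],0],[[0,0,0],[0,0,0],0],[[0,0,0],[0,0,0],0]]';python3 -m jog '[[[0,0,0.001],[0,0,0],0],[[0,0,0],[0,0,0],0],[[0,0,0],[0,0,0],0]]';python3 -m jog '[[[0,0,0.001],[0,0,0],0],[[0,0,0],[0,0,0],0],[[0,0,0],[0,0,0],0]]'
```

```text
time_s: 22.35
tcp_pos: [492.3, -299.5, 101.2]
orientation: [-0.0, 0.707, 0.707, -0.0]
contact_force: [-1.5, 0.9, -4.1]
finger_gap: 63.3
grip_force: 62.4
time_s: 22.6
tcp_pos: [492.4, -299.7, 101.0]
orientation: [0.0, 0.707, 0.707, -0.0]
contact_force: [-4.1, 1.4, 3.3]
finger_gap: 63.1
grip_force: 63.0
time_s: 22.85
tcp_pos: [492.4, -299.7, 101.0]
orientation: [0.001, 0.707, 0.707, -0.0]
contact_force: [-4.8, 2.5, 9.9]
finger_gap: 63.0
grip_force: 64.1
```

```bash
python3 -m jog '[[[0,0,-0.001],[0,0,0],0.8],[[0,0,0],[0,0,0],0.9],[[0,0,0],[0,0,0],1],[[0,0,0],[0,0,0],1],[[0,0,0],[0,0,0],1],[[0,0,-0.01],[0,0,0],1],[[0,0,-0.03],[0,0,0],1],[[0,0,-0.04],[0,0,0],1]]'
python3 -m jog '[[[0,0,-0.04],[0,0,0],1],[[0.02,0.004,-0.03],[0,0,0],1],[[0.04,0.009,-0.015],[0,0,0],1],[[0.04,0.009,0],[0,0,0],1],[[0.04,0.009,0],[0,0,0],1],[[0.04,0.009,0],[0,0,0],1],[[0.04,0.009,0],[0,0,0],1],[[0.04,0.009,0],[0,0,0],1]]'
python3 -m jog '[[[0.04,0.008,0],[0,0,0],1],[[0.04,0.008,0],[0,0,0],1],[[0.04,0.008,0],[0,0,0],1],[[0.04,0.008,0],[0,0,0],1],[[0.03,0.006,0],[0,0,0],1],[[0,0,0],[0,0,0],1],[[0,0,0],[0,0,0],1],[[0,0,0],[0,0,0],1]]'
python3 - <<'E'
from fit import *
from workcell import r
o=r.get_obs();print(o['tcp_pos'])
m=r.camera_model('wrist');ms=r.camera_model('scene');a=r.camera('scene')[:,:,::-1].copy();b=r.camera('wrist')[:,:,::-1].copy()
cv2.imwrite('pics/s4.png',a);cv2.imwrite('pics/w4.png',b);np.save('w4.npy',m,allow_pickle=True)
c=cv2.resize(a[180:310,90:259],(400,308),interpolation=2)
cv2.imwrite('pics/p4.png',np.hstack([c,cv2.resize(b[100:300,130:390],(400,308))]))
E
```

```text
time_s: 23.52
tcp_pos: [490.5, -298.0, 178.4]
orientation: [-0.004, 0.707, 0.707, -0.0]
contact_force: [0.2, -1.0, -0.1]
finger_gap: 85.6
grip_force: 0.0
time_s: 24.18
tcp_pos: [550.3, -39.6, 265.6]
orientation: [0.001, 0.707, 0.707, 0.0]
contact_force: [1.1, 0.2, -0.2]
finger_gap: 85.9
grip_force: 0.0
time_s: 24.85
tcp_pos: [588.1, 148.3, 264.8]
orientation: [0.0, 0.707, 0.707, -0.0]
contact_force: [-0.4, -0.2, 0.7]
finger_gap: 85.2
grip_force: 0.0
[588.13784422 148.31492347 264.84614489]
```

View pics/p4.png

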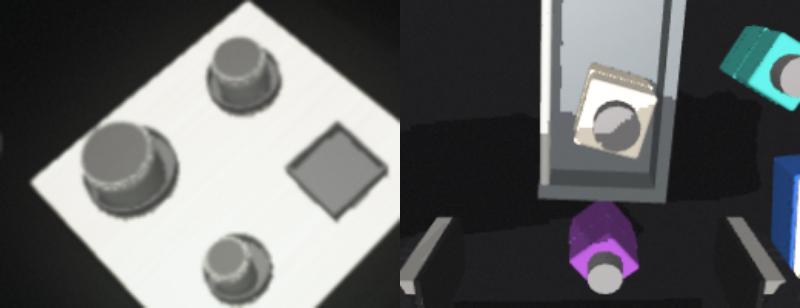

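The three tins stand in their holders. The bottle's top face shows corners at about (597,80), (655,97), (638,157), (575,140) in the right crop, so it is turned roughly 15°. I'll fit it.

```bash
python3 - <<'E'
from fit import *
from workcell import r
m=np.load('w4.npy',allow_pickle=True).item();w=cv2.imread('pics/w4.png').astype(int)
c=[1,0]
M=((w[:,:,2]-w[:,:,0]>12)&(w[:,:,1]-w[:,:,0]>4)).astype(np.uint8)
p=np.int32(proj(m,[604,148,130])[0]);k=np.zeros_like(M);k[p[1]-50:p[1]+50,p[0]-50:p[0]+50]=1;M*=k
M=cv2.morphologyEx(M,cv2.MORPH_OPEN,np.ones((3,3)))
h=cv2.convexHull(cv2.findNonZero(M));H=np.zeros_like(M);cv2.fillConvexPoly(H,h,1)
print(M.sum(),H.sum())
for y in(-.25,.25):
    s=fit([m],[H],lambda x:[box(x[:2],x[2],46,46,50,130)],[604,148,y],[5,5,.1]);print(s)
d=cv2.imread('pics/w4.png');x=s[0]
for z in(50,130):cv2.polylines(d,[np.int32(proj(m,box(x[:2],x[2],46,46,z,z)[:4]))],1,(0,0,255))
cv2.polylines(d,[np.int32(proj(m,circ(x[:2],15,150)))],1,(0,255,0))
# tins from scene pic
ms=r.camera_model('scene');a=cv2.imread('pics/s4.png')[180:330,90:259]
A=cv2.resize(a,None,fx=2.6,fy=2.6,interpolation=2)
for q,R_,z in(((635,-293),19,119),((495,-160),26,123),((492,-299),33,127),((635.3,-291.4),30,91)):
    cv2.polylines(A,[np.int32((proj(ms,circ(q,R_,z))-[90,180])*2.6)],1,(0,0,255))
B=cv2.resize(d[100:240,200:330],(340,A.shape[0]));cv2.imwrite('pics/p5.png',np.hstack([A,B]))
E
```

```text
899 2412
(array([ 6.04344412e+02,  1.50779221e+02, -2.27271406e-01]), np.float64(0.07462686567164178))
(array([ 6.04146950e+02,  1.50950244e+02, -2.36131232e-01]), np.float64(0.07628524046434494))
```

View pics/p5.png

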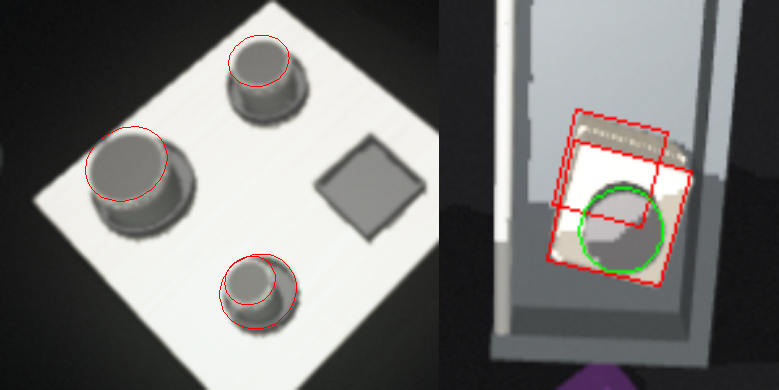

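The bottle is at (605.5,150.5) with yaw -0.23, and the tins sit well in their holders. I'll turn +13° about tool z, descend to TCP z about 95 (tips above the rail), and grip.

```bash
python3 -m jog '[[[0.0022,0.0175,0],[0,0,0],1],[[0,0,0],[0,0,6.6],1],[[0,0,0],[0,0,6.6],1],[[0,0,0.03],[0,0,0],1],[[0,0,0.03],[0,0,0],1],[[0,0,0.03],[0,0,0],1],[[0,0,0],[0,0,0],1],[[0,0,0],[0,0,0],1]]' 
python3 - <<'E'
from fit import *
from workcell import r
o=r.get_obs();print(o['tcp_pos'],o['orientation'])
b=r.camera('wrist')[:,:,::-1];cv2.imwrite('pics/p6.png',b)
E
```

```text
time_s: 25.62
tcp_pos: [604.4, 149.1, 173.5]
orientation: [-0.001, 0.785, 0.62, -0.002]
contact_force: [-0.4, -0.2, 1.5]
finger_gap: 85.4
grip_force: 0.0
[604.42664423 149.1177611  173.53585476] [-0.00101775  0.78457615  0.62002904 -0.00179739]
```

View pics/p6.png

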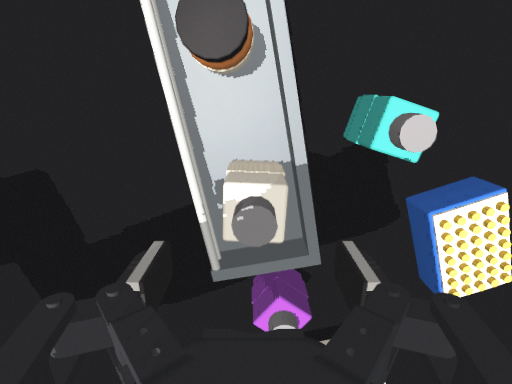

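The bottle is square to the tool and centred between the fingers (x about 254), so I'll descend and grip.

```bash
python3 -m jog '[[[0.001,0.001,0.02],[0,0,0],1],[[0,0,0.025],[0,0,0],1],[[0,0,0.02],[0,0,0],1],[[0,0,0.012],[0,0,0],1],[[0,0,0],[0,0,0],1],[[0,0,0],[0,0,0],1]]'
python3 -m jog '[[[0,0,0],[0,0,0],0.8],[[0,0,0],[0,0,0],0.6],[[0,0,0],[0,0,0],0.5],[[0,0,0],[0,0,0],0.3],[[0,0,0],[0,0,0],0.1],[[0,0,0],[0,0,0],0],[[0,0,0],[0,0,0],0]]' 40
python3 -m jog '[[[0,0,-0.01],[0,0,0],0],[[0,0,-0.02],[0,0,0],0],[[0,0,-0.03],[0,0,0],0],[[0,0,-0.035],[0,0,0],0],[[0,0,-0.035],[0,0,0],0],[[0,0,-0.01],[0,0,0],0],[[0,0,0],[0,0,0],0],[[0,0,0],[0,0,0],0]]'
```

```text
time_s: 26.17
tcp_pos: [608.3, 151.2, 99.6]
orientation: [0.001, 0.784, 0.621, 0.001]
contact_force: [0.7, 0.5, -0.0]
finger_gap: 85.4
grip_force: 0.0
time_s: 26.75
tcp_pos: [607.7, 151.6, 99.3]
orientation: [0.001, 0.784, 0.621, 0.001]
contact_force: [-1.4, -0.1, 5.1]
finger_gap: 45.8
grip_force: 40.1
time_s: 27.42
tcp_pos: [607.0, 151.5, 237.1]
orientation: [0.0, 0.784, 0.621, -0.0]
contact_force: [0.2, -0.3, -5.2]
finger_gap: 45.6
grip_force: 41.7
```

```bash
python3 -m jog '[[[0,0,0],[0,0,-5.6],0],[[0,0,0],[0,0,-5.6],0],[[-0.01,0.001,0],[0,0,0],0],[[-0.02,0.003,0],[0,0,0],0],[[-0.03,0.003,0],[0,0,0],0],[[-0.03,0.003,0],[0,0,0],0],[[-0.03,0.003,0],[0,0,0],0],[[-0.03,0.003,0],[0,0,0],0]]'
python3 -m jog '[[[-0.03,0.003,0],[0,0,0],0],[[-0.03,0.003,0],[0,0,0],0],[[-0.03,0.003,0],[0,0,0],0],[[-0.03,0.003,0],[0,0,0],0],[[-0.025,0.003,0],[0,0,0],0],[[-0.0175,0.003,0],[0,0,0],0],[[-0.005,0,0],[0,0,0],0],[[0,0,0],[0,0,0],0]]'
python3 -m jog '[[[0,0,0.02],[0,0,0],0],[[0,0,0.03],[0,0,0],0],[[0,0,0.015],[0,0,0],0],[[0,0,0],[0,0,0],0],[[0,0,0],[0,0,0],0],[[0,0,0],[0,0,0],0]]'
python3 - <<'E'
from fit import *
from workcell import r
o=r.get_obs();print(o['tcp_pos'],o['orientation'])
b=r.camera('wrist')[:,:,::-1];a=r.camera('scene')[:,:,::-1]
cv2.imwrite('pics/p7.png',np.hstack([cv2.resize(b,(400,300)),cv2.resize(a[150:330,110:350],(400,300))]))
E
```

```text
time_s: 28.08
tcp_pos: [616.3, -0.8, 235.1]
orientation: [-0.001, 0.721, 0.693, -0.001]
contact_force: [0.0, 0.2, -3.6]
finger_gap: 45.8
grip_force: 41.7
time_s: 28.75
tcp_pos: [628.9, -168.6, 235.8]
orientation: [-0.001, 0.721, 0.693, -0.001]
contact_force: [-0.2, -0.5, -3.5]
finger_gap: 45.9
grip_force: 41.6
time_s: 29.25
tcp_pos: [630.2, -166.2, 173.8]
orientation: [0.001, 0.719, 0.695, 0.0]
contact_force: [0.5, 0.2, -2.9]
finger_gap: 45.8
grip_force: 41.7
[ 630.23066569 -166.21181302  173.78520675] [5.32523043e-04 7.19285380e-01 6.94714443e-01 3.19417585e-04]
```

View pics/p7.png

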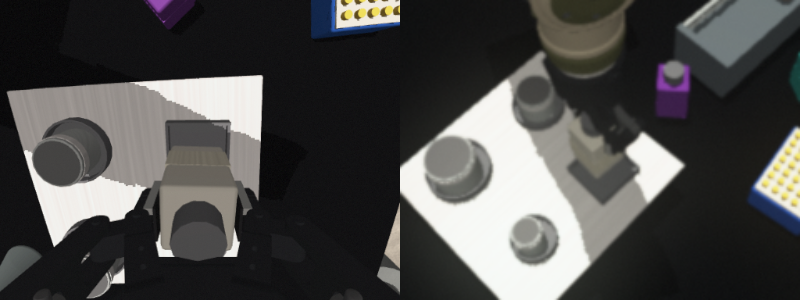

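The bottle is centred over the square holder and aligned with it, so I'll lower it.

```bash
python3 -m jog '[[[0,0,0.015],[0,0,0],0],[[0,0,0.015],[0,0,0],0],[[0,0,0.006],[0,0,0],0],[[0,0,0.004],[0,0,0],0],[[0,0,0.002],[0,0,0],0],[[0,0,0],[0,0,0],0],[[0,0,0],[0,0,0],0]]'
python3 -m jog '[[[0,0,0.001],[0,0,0],0],[[0,0,0],[0,0,0],0],[[0,0,0],[0,0,0],0]]'
python3 -m jog '[[[0,0,0.001],[0,0,0],0],[[0,0,0],[0,0,0],0],[[0,0,0],[0,0,0],0]]'
```

```text
time_s: 29.93
tcp_pos: [630.2, -167.2, 131.5]
orientation: [0.001, 0.72, 0.694, 0.0]
contact_force: [0.3, -0.1, -3.1]
finger_gap: 45.8
grip_force: 41.6
time_s: 30.18
tcp_pos: [629.9, -167.1, 130.0]
orientation: [0.0, 0.72, 0.694, 0.0]
contact_force: [-0.2, 0.4, -2.8]
finger_gap: 46.0
grip_force: 41.6
time_s: 30.43
tcp_pos: [629.6, -167.0, 128.5]
orientation: [-0.0, 0.72, 0.694, -0.0]
contact_force: [0.6, 0.0, -3.8]
finger_gap: 45.9
grip_force: 41.6
```

```bash
python3 -m jog '[[[0,0,0.001],[0,0,0],0],[[0,0,0],[0,0,0],0],[[0,0,0],[0,0,0],0]]'
python3 -m jog '[[[0,0,0.001],[0,0,0],0],[[0,0,0],[0,0,0],0],[[0,0,0],[0,0,0],0]]'
```

```text
time_s: 30.68
tcp_pos: [629.7, -167.1, 128.4]
orientation: [0.0, 0.72, 0.694, 0.0]
contact_force: [-3.1, 0.8, 4.2]
finger_gap: 45.4
grip_force: 42.2
time_s: 30.93
tcp_pos: [629.7, -167.1, 128.4]
orientation: [0.001, 0.72, 0.694, 0.0]
contact_force: [-5.4, 0.7, 8.3]
finger_gap: 45.7
grip_force: 42.6
```

Touchdown felt. I'll release, back off to where the wrist camera sees all four, and check.

```bash
python3 -m jog '[[[0,0,-0.001],[0,0,0],0.65],[[0,0,0],[0,0,0],0.75],[[0,0,0],[0,0,0],0.9],[[0,0,0],[0,0,0],1],[[0,0,0],[0,0,0],1],[[0,0,-0.01],[0,0,0],1],[[0,0,-0.03],[0,0,0],1],[[0,0,-0.04],[0,0,0],1]]'
python3 -m jog '[[[0,0,-0.04],[0,0,0],1],[[0,-0.02,-0.03],[0,0,0],1],[[0,-0.03,-0.02],[0,0,0],1],[[0,-0.03,0],[0,0,0],1],[[0,0,0],[0,0,0],1],[[0,0,0],[0,0,0],1],[[0,0,0],[0,0,0],1]]'
python3 - <<'E'
from fit import *
from workcell import r
m=r.camera_model('wrist');b=r.camera('wrist')[:,:,::-1].copy();s=r.camera('side')[:,:,::-1].copy();ms=r.camera_model('side')
for mm,i in((m,b),(ms,s)):
  for q,R_,z in(((633.5,-292),19,119),((495,-160),26,123),((492,-299),33,127),((630,-167),15,179)):
    cv2.polylines(i,[np.int32(proj(mm,circ(q,R_,z)))],1,(0,0,255))
cv2.imwrite('pics/p8.png',np.hstack([cv2.resize(b,(400,300)),cv2.resize(s[80:222,200:390],(400,300))]))
E
```

```text
time_s: 31.6
tcp_pos: [627.6, -166.2, 205.2]
orientation: [-0.003, 0.72, 0.694, -0.002]
contact_force: [1.3, -0.9, -0.2]
finger_gap: 85.3
grip_force: 0.0
time_s: 32.18
tcp_pos: [550.2, -164.4, 298.2]
orientation: [0.001, 0.72, 0.694, 0.0]
contact_force: [-0.0, -0.5, -0.2]
finger_gap: 85.3
grip_force: 0.0
```

View pics/p8.png

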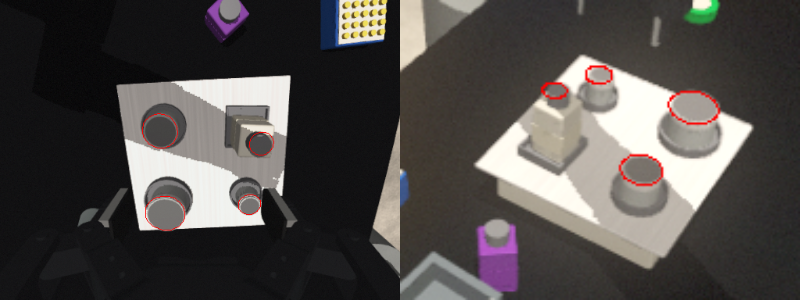

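Both views show all three tins and the bottle upright in their own holders, with their tops on the drawn rings, and the gripper clear of everything. Handing in.

```bash
python3 -c "
from workcell import r
print(r.sign_off())"
```

```text
the job is handed in; nothing more can be done
None
```

I handed the job in at about 32 s of robot time: each tin stands in the holder of its size and the bottle in the square holder, all upright in the last pictures, with the jar never touched; the sign-off returned no verdict.

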